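Plug the relay back in and close up the control box

TASK

Finish the repair of this sewing machine's control box: plug the amber relay upright and fully home into the empty black socket in the box, then swing the door over and press it shut until its spring latch snaps in and holds it by itself. Close it gently, without slamming or forcing the plastic door, and leave the other things on the bench where they are.

Things in the scene. Friction and masses are not known exactly. Their poses are not given: they have to be found in the camera images.
- relay_mid (a point): Centre of the loose plug-in relay: block 36 (its x) x 28 (its y) x 58 mm (its z), amber cover, black foot, about 70 g, standing upright on the bench to the right of the control box. The point is half-way up, 29 mm above its underside.
- box: Grey control box lying on its back, fixed to the bench: 280 (x) x 200 (y) x 100 mm (z), walls 4 mm, open top with its rim at 100 mm. Origin in the middle of its underside. The door is hinged along its +y side; the keeper of the latch is on the -y wall. Inside: terminals 46 mm high (box y above 57 mm), contactor and breakers 85 mm high (box x above 45 mm).
- socket_mouth (a point): Centre of the mouth of the empty relay pocket in the black socket in the box, 42 mm above the bench; box axes. The pocket is 38.5 (x) x 30.5 (y) x 12 mm deep with 2 mm bevelled edges. The relay goes in upright, its x along the pocket's x, and is home with its underside on the pocket's floor (its centre then 17 mm above this point).
- door_hinge (a point): Middle of the door's hinge line, 100 mm above the bench, 104 mm to +y of the box's middle; box axes: x along the hinge line, y out of the box, z up. The closed door reaches 210 mm to -y from here; its outer face is then 8 mm above this line.
- door (a joint): Angle of the light-grey plastic door (288 x 212 mm, 0.28 kg, 4 mm plate, 18 mm rims): 0 level with the rim, 1.57 straight up, at most 2.2. It starts beyond upright; its stiff hinge (0.38 N m) keeps it where it is left. Shut, it rests between 0 and 0.065, as the keeper is set. Below 0.2, do not force it (over 22 N) or slam it (over 2 rad/s).
- door_press (a point): Place to press: on the door's outer face above the latch, middle of the free edge, 185 mm from the hinge line, 25 mm from the edge. Door axes = box axes when shut, z out of the outer face. Needed here over the last 20 mm: 4 to 11 N, first for the latch bevel on the strike, then also for the rubber buffers (0.9 N per mm); it gives a little as the latch snaps in.
- bolt_tip (a point): Tip of the bevelled spring bolt that sticks out of the case inside the door's free edge; door axes. The keeper bracket on the box wall that it snaps under (steel strike lip, soft buffers, firm pads) is set up or down on slots, so the latch snaps in at a door angle anywhere from 0.007 to 0.061. Just beyond, the firm pads stop the door with 20 N per mm: press no further.
- bolt (a joint): How far the spring bolt is pushed in (m): 0 fully out, about 0.006 while it rides over the strike lip, back to 0 once it has snapped in under it (or before it touches, above 0.08 rad of door angle). If let go before that, the buffers lift the door again some 2 mm and the bolt stays pushed in.
- cone_mid (a point): Centre of a cream thread cone, 68 mm wide at the foot, 120 mm high, on the bench left of the box, beyond the door. Leave it alone.
- driver: Screwdriver with a yellow handle, 170 mm long, lying on the bench to the right of the box's far end. Leave it alone.
- oiler: White oil bottle with a red cap, 44 mm wide, 110 mm high, origin under its middle, on the bench to the left, nearer the robot. Leave it alone.
There are look-alikes about, which are no part of the job. What is shaped like the part that bears relay_mid but blue or pink is not meant.

How it is judged:
By the outcome, as a careful person would: the job done as asked, in the order asked, and still so for the second after the job is handed in, with the robot touching nothing.
It also fails if it takes over 67 s, if anything falls off the work surface, if the arm or the gripper's body presses on something with over 40 N, if the wrist force passes 120 N, or if a joint passes its speed limit or range.

ROBOT

A 6-joint arm with a two-finger parallel gripper is mounted at the origin on the work surface. World frame = base frame: x ahead of the robot, y to its left, z up, the work surface at z = 0. Lengths are in m, angles in rad, forces in N, time in s.
With the tool pointing down it reaches from about 0.4 to 0.825 m from the base axis. Payload 7 kg.
Tool frame: the origin (TCP) lies where the fingers leave the gripper's body, on its centre line; the fingertips stand 66 mm ahead of it and the grasp point (between the pads) lies 47 mm ahead of it; x points along the fingers, y is the direction in which the jaws open and shut, and the axes are right-handed (so a half turn about x gives the same grasp; the last joint's range is limited). The gripper opens to 88 mm and grips with 3 to 60 N. Pads are 19 mm wide; open, the fingers measure 130 mm over their backs; the gripper's body (78 mm by 193 mm) begins 47 mm behind the grasp point.
Start: joints at [-0.837, 0.359, 0.012, 0, -1.224, -0.288], TCP at [0.291, -0.609, 0.292] pointing down, gripper open.
Joint ranges: [-3.07, 3.07], [-1.43, 2.12], [-1.02, 1.25], [-3.03, 1.67], [-3.05, -0], [-3.03, 3.03]. Speed limits (rad/s): [2.39, 2.39, 3.01, 3.14, 3.14, 3.14].

INTERFACE

Orientations are given as [roll, pitch, yaw] about the fixed x, y, z axes, in that order (R = Rz(yaw) Ry(pitch) Rx(roll)).
In Python, from rig import ctrl gives the robot as it stands.
- The arm moves only by the tool carry_out, never from a script. Its arguments are lists of equal length, an entry for each row: "gripper": the finger opening in m, from 0 to 0.0876; "travel": the shift along the tool's x, y, z in m, a list of three; "turn": the turn about the tool's x in degrees. A call has 1 to 5 rows; each row is the pose to reach, as a shift and turn from the pose commanded when the call began, along the tool's axes at that moment; what a row does not reach only later rows make up. A row lasts 1/8 s, in which the tool goes at most 62.5 mm and 10.7 degrees, less where a joint would pass 70% of its speed; a pose out of reach is approached as far as the arm can. A call with a gripper value outside its range is refused whole. The fingers move at their own pace and stop on an object; the grip force is fixed at half the most. Time passes only in rows, so rows that repeat a pose let the fingers close. It gives the time, the measured TCP pose, the force and the opening at its end, in the units of the state.
- ctrl.get_obs(): the state, without advancing time (a new reading comes with each control period).
- ctrl.snapshot(name): name is "scene" or "top"; returns a dict with "image" (400x640x3 uint8, red, green, blue), "fx", "fy", "cx", "cy" (pixels), "pose" (4x4, takes a point from camera to world coordinates). Camera axes: x right, y down, z forward; pixel columns grow to the right and rows downward; lengths in m; the calibration is good to about 2 mm. A picture is of the moment at which its call begins. There is no depth.
- ctrl.close_job(): hands the job in, once; it reports no verdict.
Trained networks look in a picture, given as the dict that the camera call returned (one of the last four; its "shot" number tells which), for a name from the list of things; names that differ only in an ending like _2 or _b are one class to them, and where a whole thing is asked for, a point or a joint stands for the part that bears it (a point fixed in the world has none). Each returns a list of dicts, best first, with "score" (0 to 1); they miss things now and then, are a little off and sometimes report something else, mostly with a low value. They report only what shows in the picture. A call takes as long as a camera call. They do not tell look-alikes from the thing itself.
- ctrl.recognise(query, picture): "extent" ([centre column, centre row, width, height] as shares, 0 to 1, of the picture: columns of its width, rows of its height, round what is visible of it).
The state is a dict: "t": time; "joints": joint angles; "joint_velocities": joint speeds; "effort": joint torques, N m; "tcp_pos": TCP position; "tcp_rot": TCP orientation; "ft_force": force on the tool from outside, world axes, zero at the start; "moment": the same for the moment, N m; "opening": finger opening in m.
Only numpy, scipy, OpenCV 4.12 (cv2) and the standard library are available. Lean on these libraries where they do the work, as an engineer would, in place of code of your own. Each camera call takes 0.05 s, during which the arm holds its last target.

## Working session

There is one attempt and no reset: what is moved stays moved. The work goes in short steps, Python scripts to look and compute and a tool call to move; the robot and the scene stay as the last step left them, time stands still between calls to the robot, and variables do not carry over. Pictures are saved under pics/ and viewed, and the job is handed in when it is done.

Besides the shell and the picture viewer there is one more tool, called after "Request:" as name([rows], argument=value, ...), one row to a line, values as JSON. carry_out: Moves the arm, as the interface text tells. Its arguments: {"type":"object","properties":{"gripper":{"type":"array"},"travel":{"type":"array"},"turn":{"type":"array"}},"required":["gripper","travel","turn"]}

```bash
mkdir -p pics; ls
cat > h.py <<'E'
from rig import ctrl
import numpy as np, cv2
from scipy.spatial.transform import Rotation as R
def snap(n,f):
    p=ctrl.snapshot(n); cv2.imwrite('pics/'+f,cv2.cvtColor(p['image'],cv2.COLOR_RGB2BGR)); return p
def ray(p,u,v,z):
    P=np.array(p['pose']); d=P[:3,:3]@np.array([(u-p['cx'])/p['fx'],(v-p['cy'])/p['fy'],1]); o=P[:3,3]
    return o+d*(z-o[2])/d[2]
def proj(p,X):
    P=np.array(p['pose']); c=P[:3,:3].T@(np.array(X)-P[:3,3]); return np.array([p['fx']*c[0]/c[2]+p['cx'],p['fy']*c[1]/c[2]+p['cy']])
E
python3 - <<'E'
from h import *
np.set_printoptions(precision=4,suppress=True)
o=ctrl.get_obs(); print(o)
for n in('scene','top'):
    p=snap(n,n+'0.png'); print(n,p['fx'],p['cx'],p['cy'],p['pose'])
    for q in['relay_mid','box','socket_mouth','door','door_press','bolt_tip','cone_mid','driver','oiler']:
        try:
            for d in ctrl.recognise(q,p)[:3]:
                e=np.array(d['extent'])*[640,400,640,400]; print(q,round(d['score'],2),e.round(1))
        except Exception as x: print(q,x)
E
```

```text
pics
{'t': 0.0, 'joints': array([-0.8369,  0.3593,  0.0111, -0.0004, -1.2241, -0.2881]), 'joint_velocities': array([-0.0001,  0.0009, -0.001 ,  0.0012, -0.0004, -0.0008]), 'effort': array([  0.0004, -58.2721,  29.3054,   6.9974,   0.0067,  -0.0002]), 'tcp_pos': array([ 0.2909, -0.6087,  0.2913]), 'tcp_rot': array([1.6485, 1.5692, 2.0943]), 'ft_force': array([ 0.3821,  0.0153, -0.0088]), 'moment': array([-0.03  , -0.0093, -0.0102]), 'opening': 0.08753076804817797}
scene 481.1218774154644 312.2582866692304 198.9986603868086 [[ 0.8781  0.2654 -0.3982  1.1061]
 [ 0.4784 -0.4639  0.7456 -1.0536]
 [ 0.0131 -0.8452 -0.5343  0.8718]
 [ 0.      0.      0.      1.    ]]
relay_mid 0.93 [218.6 284.8  18.3  31.7]
relay_mid 0.78 [257.5 280.5  17.1  25.4]
relay_mid 0.74 [237.6 301.5  18.5  21.8]
box 0.84 [325.1 177.4 118.6 140. ]
socket_mouth 0.91 [326.  175.2 120.5 138.9]
door 0.84 [337.9 143.3  92.4  81.8]
door_press 0.81 [337.6 143.4  94.8  79. ]
bolt_tip 0.67 [338.  144.4  98.1  81.6]
bolt_tip 0.34 [325.6 175.8 120.4 136.9]
cone_mid 0.85 [394.2 173.6  18.5  34.1]
cone_mid 0.72 [337.7 145.   93.4  83.4]
top 376.8445286463837 323.5284597017519 194.70878364789698 [[-0.0284 -0.9947  0.0991  0.4282]
 [-0.9995  0.0268 -0.0178  0.0258]
 [ 0.015  -0.0995 -0.9949  1.0355]
 [ 0.      0.      0.      1.    ]]
relay_mid 0.62 [468.8 188.8  19.8  13.3]
relay_mid 0.53 [408.8 191.   19.1  17.2]
relay_mid 0.51 [436.7 189.3  17.5  18.4]
box 0.66 [274.9 195.8 144.3 145.3]
socket_mouth 0.87 [275.3 195.2 144.4 146.9]
door 0.61 [237.8 196.   63.1 148.8]
door_press 0.86 [233.  193.8  64.3 146.3]
bolt_tip 0.92 [234.2 194.4  63.1 146.1]
cone_mid 0.92 [189.4 153.3  33.3  26.4]
cone_mid 0.26 [233.3 195.6  61.7 146.5]
driver 0.64 [421.7 144.4  18.8  29.5]
oiler 0.74 [182.7 269.6  23.2  18.9]
```

View pics/scene0.png

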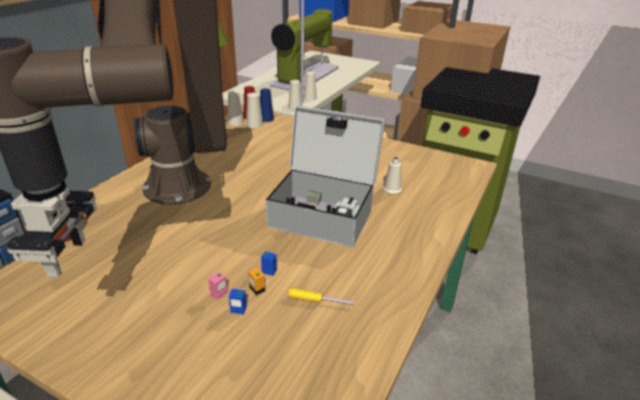

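View pics/top0.png

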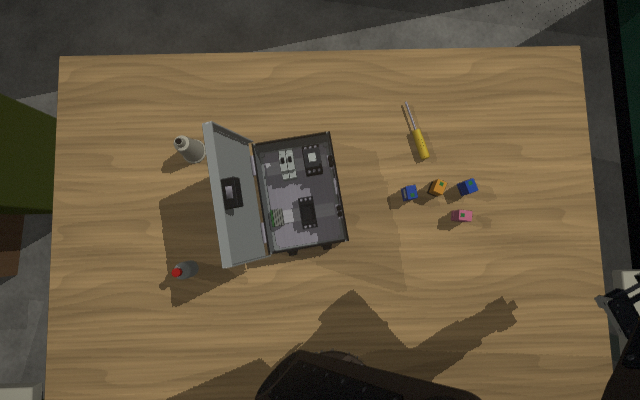

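Run:
```python
import cv2
a=cv2.imread('pics/scene0.png'); cv2.imwrite('pics/s0a.png',cv2.resize(a[105:320,195:410],None,fx=2.7,fy=2.7,interpolation=cv2.INTER_CUBIC))
a=cv2.imread('pics/top0.png'); cv2.imwrite('pics/t0a.png',cv2.resize(a[110:290,190:490],None,fx=2.66,fy=2.66,interpolation=cv2.INTER_CUBIC))
```

```text
(no output)
```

View pics/s0a.png

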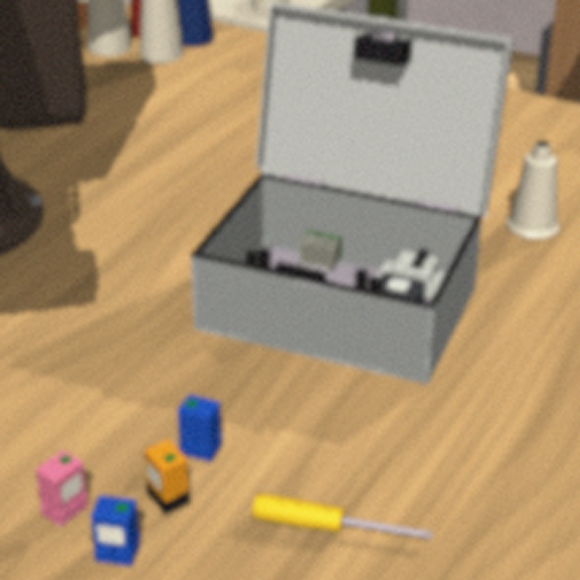

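View pics/t0a.png

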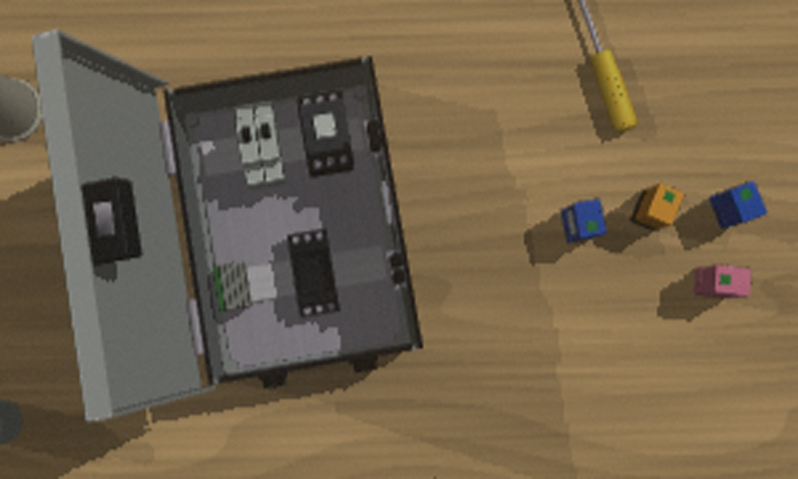

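The top view shows the amber relay at about (437,188), and the door open on the left side of the box. The black socket is at about (308,212). The two blue blocks and the pink one are the decoys. Next I'll zoom in and measure.

Run:
```python
from h import *
np.set_printoptions(precision=4,suppress=True)
a=cv2.imread('pics/top0.png')
cv2.imwrite('pics/t0b.png',cv2.resize(a[170:210,395:485],None,fx=8.8,fy=8.8,interpolation=cv2.INTER_CUBIC))
cv2.imwrite('pics/t0c.png',cv2.resize(a[120:265,245:360],None,fx=4.1,fy=4.1,interpolation=cv2.INTER_CUBIC))
p=ctrl.snapshot('top')
for c in[(172,90),(368,58),(420,347),(210,382)]:
    print(ray(p,c[0]/2.66+190,c[1]/2.66+110,.1))
print('sock',ray(p,313/2.66+190,272/2.66+110,.042))
hsv=cv2.cvtColor(a,cv2.COLOR_BGR2HSV); m=cv2.inRange(hsv[170:210,420:455],(8,150,80),(25,255,255))
ys,xs=np.nonzero(m); print(len(xs), xs.mean()+420,ys.mean()+170, cv2.minAreaRect(np.c_[xs+420,ys+170].astype(np.float32)))
print('relay top',ray(p,xs.mean()+420,ys.mean()+170,.058))
s=cv2.imread('pics/scene0.png'); hs=cv2.cvtColor(s,cv2.COLOR_BGR2HSV)
cv2.imwrite('pics/s0b.png',cv2.resize(s[245:315,205:285],None,fx=8,fy=8,interpolation=cv2.INTER_CUBIC))
```

```text
[0.6549 0.1791 0.1   ]
[ 0.6814 -0.0077  0.1   ]
[ 0.4063 -0.0478  0.1   ]
[0.3799 0.147  0.1   ]
sock [0.4818 0.0512 0.042 ]
162 438.25308641975306 186.61111111111111 ((437.9123840332031, 186.57215881347656), (13.504104614257812, 15.331727027893066), 23.96249008178711)
relay top [ 0.5388 -0.2933  0.058 ]
```

View pics/t0b.png

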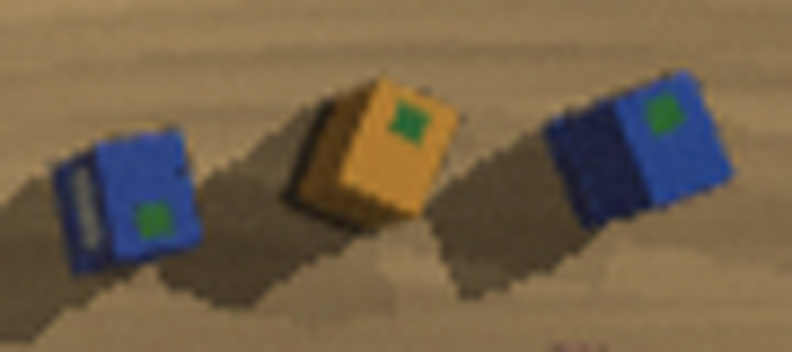

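View pics/t0c.png

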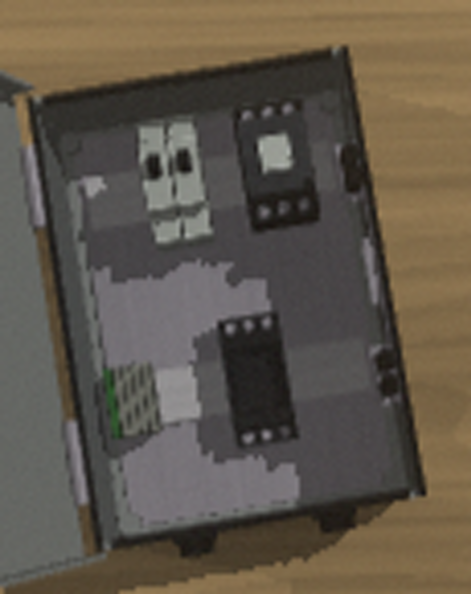

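View pics/s0b.png

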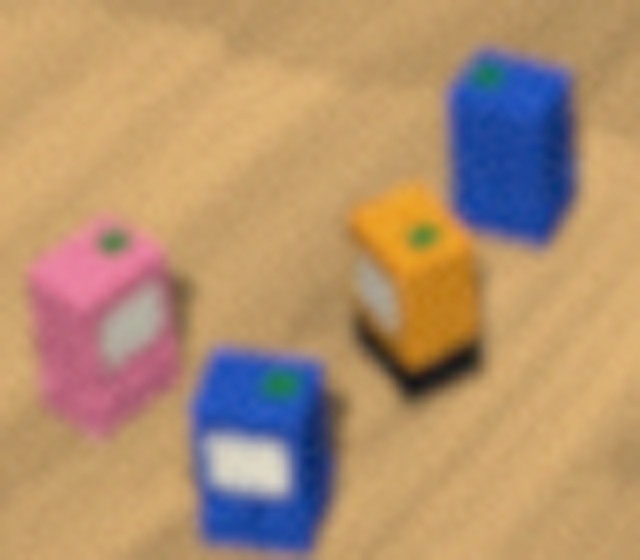

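Run:
```python
from h import *
a=np.mean([ctrl.snapshot('top')['image'].astype(float) for _ in range(3)],0)
c=a[190:235,290:330]; c=np.clip((c/ 110)**.6*255,0,255).astype(np.uint8)
cv2.imwrite('pics/t0d.png',cv2.resize(c[...,::-1],None,fx=13,fy=13,interpolation=cv2.INTER_CUBIC))
c=a[172:204,425:455]; c=np.clip((c/ 255)**.6*255,0,255).astype(np.uint8)
cv2.imwrite('pics/t0e.png',cv2.resize(c[...,::-1],None,fx=18,fy=18,interpolation=cv2.INTER_CUBIC))
```

```text
(no output)
```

View pics/t0d.png

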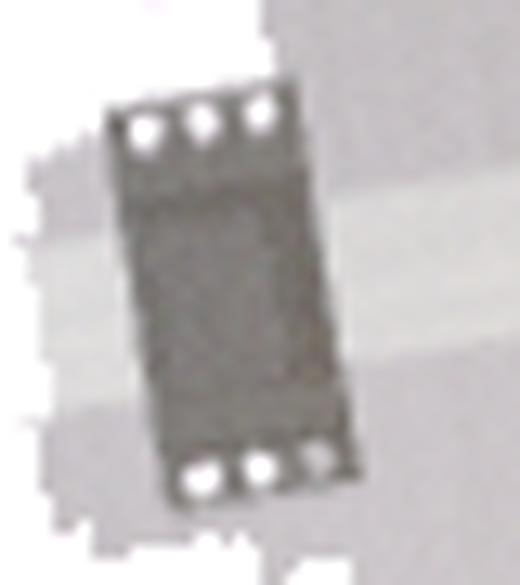

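View pics/t0e.png

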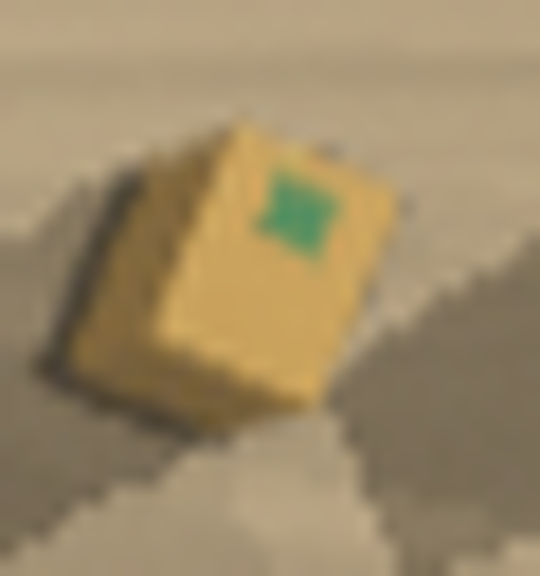

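```bash
cat > fit.py <<'E'
from h import *
from scipy.optimize import least_squares
np.set_printoptions(precision=4,suppress=True)
T=ctrl.snapshot('top'); S=ctrl.snapshot('scene')
def un(u,v,f,ox,oy): return np.array([(u+.5)/f-.5+ox,(v+.5)/f-.5+oy])
# relay: local corner (sx,sy)
def fit(obs,p0,scale=True):
    def res(q):
        c,s=np.cos(q[2]),np.sin(q[2]);r=[]
        for cam,px,(x,y,z) in obs:
            r+=list(proj(cam,[q[0]+c*x-s*y,q[1]+s*x+c*y,z])-px)
        return np.array(r)
    o=least_squares(res,p0); return o.x,o.fun.reshape(-1,2)
a,b=.018,.014
t=lambda u,v:un(u,v,18,425,172)
top=[(T,t(243,125),(a,b,.058)),(T,t(405,200),(a,-b,.058)),(T,t(318,405),(-a,-b,.058)),(T,t(158,335),(-a,b,.058))]
s=lambda u,v:un(u,v,8,205,245)
x,r=fit(top,[.54,-.29,-.4]); print('relay top',x,np.rad2deg(x[2])); print(r)
sc=[(S,s(352,213),(-a,b,.058)),(S,s(415,183),(a,b,.058)),(S,s(478,235),(a,-b,.058)),(S,s(405,275),(-a,-b,.058)),(S,s(358,340),(-a,b,0)),(S,s(413,395),(-a,-b,0)),(S,s(480,358),(a,-b,0))]
x,r=fit(sc,[.54,-.29,-.4]); print('relay scene',x,np.rad2deg(x[2])); print(r)
d=lambda u,v:un(u,v,13,290,190)
h,w=.040,.019
so=[(T,d(110,108),(h,w,.042)),(T,d(293,80),(h,-w,.042)),(T,d(360,475),(-h,-w,.042)),(T,d(175,502),(-h,w,.042))]
x,r=fit(so,[.48,.05,.1]); print('socket',x,np.rad2deg(x[2])); print(r)
E
python3 fit.py
```

```text
relay top [ 0.5395 -0.2984 -0.4502] -25.792232704683027
[[-0.1898 -0.5306]
 [ 0.6141 -0.3574]
 [ 0.2615  0.6772]
 [-0.6841  0.2013]]
relay scene [ 0.5424 -0.2946  1.2368] 70.861000646795
[[-1.3128  1.2408]
 [ 2.1904 -1.1184]
 [ 0.9423 -2.2413]
 [-1.3614 -0.952 ]
 [-0.7494  2.3515]
 [-1.1942  1.1332]
 [ 1.5587 -0.6568]]
socket [0.4828 0.0514 0.1376] 7.883538290627637
[[ 0.0401  0.3081]
 [ 0.1457  0.1192]
 [-0.0646 -0.3705]
 [-0.1202 -0.0507]]
```

```bash
cat >> fit.py <<'E'
sc=[(S,s(352,213),(-a,-b,.058)),(S,s(415,183),(-a,b,.058)),(S,s(478,235),(a,b,.058)),(S,s(405,275),(a,-b,.058)),(S,s(358,340),(-a,-b,0)),(S,s(413,395),(a,-b,0)),(S,s(480,358),(a,b,0))]
x,r=fit(sc,[.54,-.29,-.4]); print('relay scene',x,np.rad2deg(x[2])); print(r)
o=ctrl.get_obs(); Rm=R.from_euler('xyz',o['tcp_rot']).as_matrix(); print(Rm,o['tcp_pos'],o['t'])
P=o['tcp_pos']; d=Rm.T@(np.array([.5395,-.2975,.25])-P); print('travel',d)
yy=np.degrees(np.arctan2(Rm[1,1],Rm[0,1])); print('tool y yaw',yy)
E
python3 fit.py|tail -15
```

```text
[-0.0646 -0.3705]
 [-0.1202 -0.0507]]
relay scene [ 0.5418 -0.2949 -0.4007] -22.957178656931642
[[-1.0365 -0.6183]
 [ 0.3378 -1.2275]
 [ 0.2109 -0.3897]
 [ 0.0005 -0.8545]
 [-0.4862  0.4566]
 [ 0.1338  1.2315]
 [ 0.8495  1.2306]]
[[ 0.0001 -0.4312  0.9023]
 [-0.      0.9023  0.4312]
 [-1.     -0.0001  0.    ]] [ 0.291  -0.609   0.2922] 1.4
travel [0.0422 0.174  0.3585]
tool y yaw 115.54135875667448
```

Request:
carry_out([
  [0,0.022,0.045],
  [0,0.048,0.1],
  [0,0.074,0.153],
  [0,0.1,0.207],
  [0,0.126,0.26],
], gripper=[0.066,0.066,0.066,0.066,0.066], turn=[-5,-14,-23,-32,-39.5])

```text
t: 2.02
tcp_pos: [0.4723, -0.3816, 0.2925]
tcp_rot: [-1.662, 1.57, -0.522]
ft_force: [0.6, -1.9, -0.4]
opening: 0.0659
```

```bash
cat >> h.py <<'E'
np.set_printoptions(precision=4,suppress=True)
def tr(target,yaw=None):
    o=ctrl.get_obs(); Rm=R.from_euler('xyz',o['tcp_rot']).as_matrix(); y=np.degrees(np.arctan2(Rm[1,1],Rm[0,1]))
    print('t',round(o['t'],3),'pos',o['tcp_pos'],'yaw',round(y,2),'F',o['ft_force'].round(1),'op',round(o['opening'],4),'travel',Rm.T@(np.array(target)-o['tcp_pos']),'j',o['joints'].round(2))
    if yaw is not None: print('turn',(y-yaw+180)%360-180)
E
python3 -c "
from h import *
tr([.540,-.297,.15],155)"
```

```text
t 2.025 pos [ 0.4723 -0.3816  0.2925] yaw 155.32 F [ 0.6 -1.9 -0.4] op 0.0659 travel [ 0.1425 -0.0261  0.1052] j [-0.36  0.25 -0.14  0.   -1.18 -0.07]
turn 0.31586607105583653
```

Request:
carry_out([
  [0.02,-0.013,0.052],
  [0.06,-0.026,0.1],
  [0.1,-0.026,0.106],
  [0.14,-0.026,0.106],
  [0.142,-0.026,0.106],
], gripper=[0.066,0.066,0.066,0.066,0.066], turn=[0,0,0,0,0])

```text
t: 2.65
tcp_pos: [0.538, -0.2974, 0.1474]
tcp_rot: [1.739, 1.565, 2.875]
ft_force: [0.3, -0.1, 1.6]
opening: 0.0659
```

```bash
python3 -c "
from h import *
tr([.540,-.297,.086],155)
p=snap('scene','s1.png');a=cv2.imread('pics/s1.png');cv2.imwrite('pics/s1a.png',cv2.resize(a[180:330,180:330],None,fx=4,fy=4,interpolation=cv2.INTER_CUBIC))
"
```

```text
t 2.65 pos [ 0.538  -0.2974  0.1474] yaw 155.05 F [ 0.3 -0.1  1.6] op 0.0659 travel [ 0.0613 -0.002   0.0013] j [-0.19  0.39 -0.3  -0.   -0.89 -0.25]
turn 0.04580546962296239
```

View pics/s1a.png

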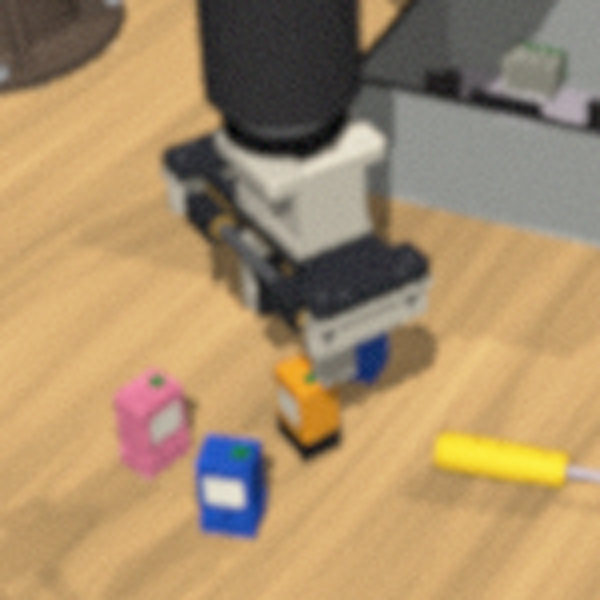

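```bash
python3 -c "
from h import *
p=ctrl.snapshot('scene')
for s in(.033,.045,-.033):
  for w in (-.0095,.0095):
    q=np.array([.538+s*.9067-w*-.4217*-1,-.2974-s*.4217+w*.9067,.0814]); print(s,w,(proj(p,q)-[180,180])*4)
"
```

```text
0.033 -0.0095 [319.8419 378.5805]
0.033 0.0095 [324.5786 358.2768]
0.045 -0.0095 [330.0906 389.2524]
0.045 0.0095 [334.7215 368.6666]
-0.033 -0.0095 [265.895  322.4064]
-0.033 0.0095 [271.1579 303.556 ]
```

Request:
carry_out([
  [0,0,0.001],
  [0.025,0,0.001],
  [0.045,0,0.001],
  [0.063,0,0.001],
  [0.063,0,0.001],
], gripper=[0.066,0.066,0.066,0.066,0.066], turn=[0,0,0,0,0])

```text
t: 3.38
tcp_pos: [0.5396, -0.2973, 0.0867]
tcp_rot: [1.771, 1.57, 2.906]
ft_force: [-0.3, 0.4, 1.1]
opening: 0.0657
```

Request:
carry_out([
  [0,0,0],
  [0,0,0],
  [0,0,0],
  [0,0,0],
  [0,0,0],
], gripper=[0.03,0.03,0.03,0.03,0.03], turn=[0,0,0,0,0])

```text
t: 4.0
tcp_pos: [0.5402, -0.2972, 0.0876]
tcp_rot: [-1.521, 1.57, -0.386]
ft_force: [-0.5, 1.6, 4.5]
opening: 0.0358
```

```bash
python3 -c "
from h import *
tr([.540,-.297,.086],155)
p=snap('scene','s2.png');a=cv2.imread('pics/s2.png');cv2.imwrite('pics/s2a.png',cv2.resize(a[180:330,180:330],None,fx=4,fy=4,interpolation=cv2.INTER_CUBIC))
"
```

```text
t 4.0 pos [ 0.5402 -0.2972  0.0876] yaw 155.05 F [-0.5  1.6  4.5] op 0.0358 travel [0.0016 0.0003 0.0001] j [-0.19  0.46 -0.35  0.   -0.76 -0.25]
turn 0.051381679874765496
```

View pics/s2a.png

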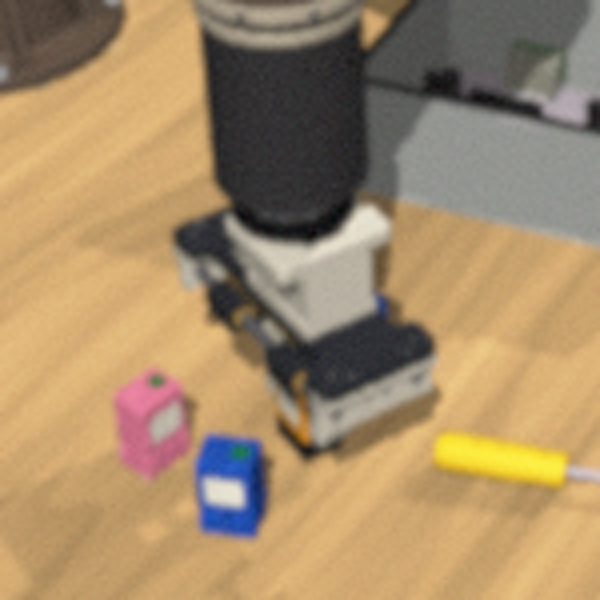

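Request:
carry_out([
  [-0.02,0,0],
  [-0.06,0,0],
  [-0.11,0,0],
  [-0.15,0.02,0.03],
  [-0.15,0.05,0.07],
], gripper=[0.03,0.03,0.03,0.03,0.03], turn=[0,0,0,-3,-8])

```text
t: 4.68
tcp_pos: [0.5257, -0.2127, 0.2403]
tcp_rot: [-1.441, 1.565, -0.165]
ft_force: [0.5, 0.6, -2.0]
opening: 0.0363
```

```bash
python3 -c "
from h import *
tr([.4828,.0514,.24],187.9)"
```

```text
t 4.675 pos [ 0.5257 -0.2127  0.2403] yaw 163.09 F [ 0.5  0.6 -2. ] op 0.0363 travel [-0.0002  0.1178  0.2402] j [-0.04  0.22 -0.31  0.   -1.04 -0.26]
turn -24.808642626222024
```

Request:
carry_out([
  [0,0.022,0.045],
  [0,0.046,0.093],
  [0,0.07,0.142],
  [0,0.094,0.192],
  [0,0.118,0.24],
], gripper=[0.03,0.03,0.03,0.03,0.03], turn=[-5,-10,-15,-20,-24.8])

```text
t: 5.3
tcp_pos: [0.4807, 0.053, 0.2371]
tcp_rot: [-0.691, 1.571, 1.019]
ft_force: [-0.1, 0.1, -0.5]
opening: 0.0357
```

Request:
carry_out([
  [0.03,0,0],
  [0.04,0,0],
], gripper=[0.03,0.03], turn=[0,0])

```text
t: 5.55
tcp_pos: [0.4802, 0.0516, 0.1957]
tcp_rot: [1.763, 1.568, -2.812]
ft_force: [0.1, 0.2, -0.9]
opening: 0.0357
```

```bash
python3 -c "
from h import *
tr([.4828,.0514,.15],187.9)
p=snap('scene','s3.png');a=cv2.imread('pics/s3.png');cv2.imwrite('pics/s3a.png',cv2.resize(a[100:250,240:390],None,fx=4,fy=4,interpolation=cv2.INTER_CUBIC))
p=snap('top','t3.png');a=cv2.imread('pics/t3.png');cv2.imwrite('pics/t3a.png',cv2.resize(a[110:280,190:370],None,fx=4,fy=3.5,interpolation=cv2.INTER_CUBIC))
"
```

```text
t 5.55 pos [0.4802 0.0516 0.1957] yaw -172.09 F [ 0.1  0.2 -0.9] op 0.0357 travel [ 0.0457 -0.0027 -0.0006] j [ 0.52  0.13 -0.53 -0.   -0.91 -0.38]
turn 0.005007281471591796
```

View pics/s3a.png

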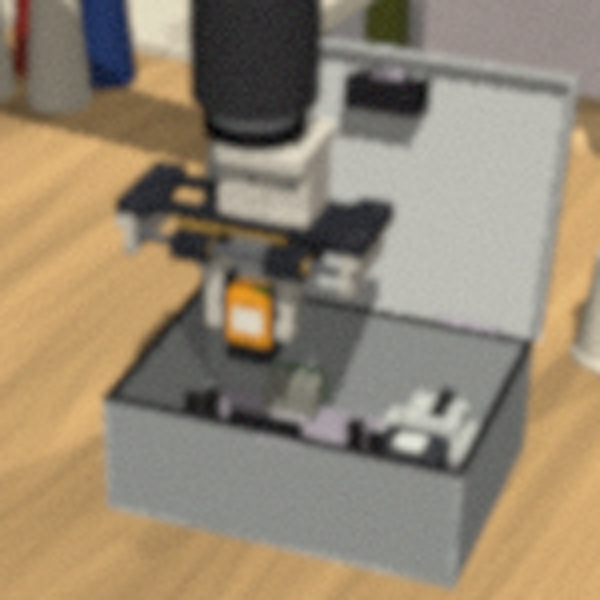

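View pics/t3a.png

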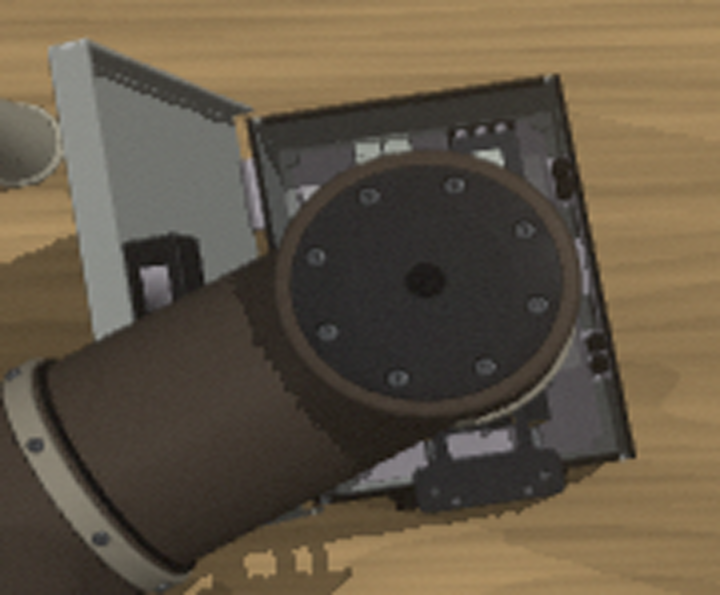

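View pics/s3.png

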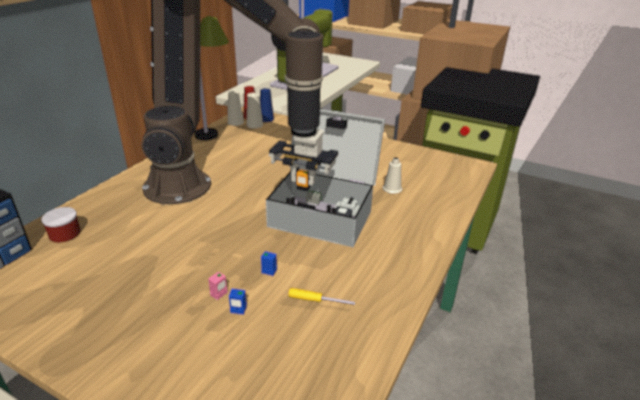

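```bash
python3 -c "
from h import *
p=ctrl.snapshot('scene'); o=ctrl.get_obs(); P=o['tcp_pos']; th=np.deg2rad(7.9); ex=np.array([np.cos(th),np.sin(th),0]); ey=np.array([-np.sin(th),np.cos(th),0])
im=cv2.resize(cv2.cvtColor(p['image'],cv2.COLOR_RGB2BGR)[140:200,280:330],None,fx=10,fy=10,interpolation=cv2.INTER_CUBIC)
for z in (P[2]-.0876,P[2]-.0296):
  c=[P*[1,1,0]+[0,0,z]+a*.018*ex+b*.014*ey for a,b in((1,1),(1,-1),(-1,-1),(-1,1))]
  q=np.array([ (proj(p,k)-[280,140]+.5)*10-.5 for k in c]).astype(int); cv2.polylines(im,[q],True,(0,255,0),1)
cv2.imwrite('pics/s4.png',im)"
```

```text
(no output)
```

View pics/s4.png

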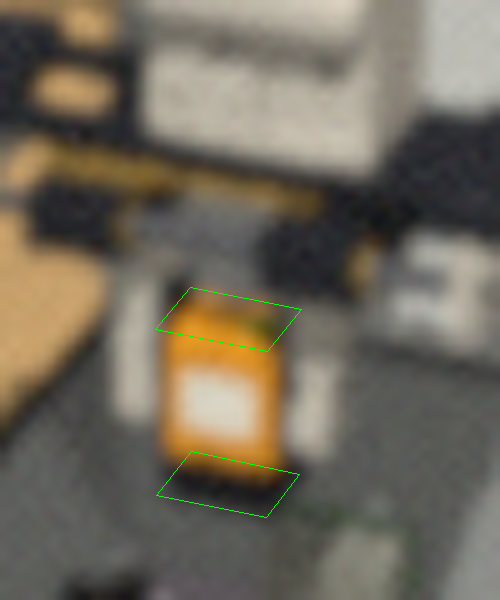

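Request:
carry_out([
  [0.025,-0.002,0],
  [0.05,-0.002,0],
  [0.056,-0.002,0],
  [0.056,-0.002,0],
], gripper=[0.03,0.03,0.03,0.03], turn=[0,0,0,0])

```text
t: 6.2
tcp_pos: [0.4838, 0.0513, 0.1417]
tcp_rot: [-2.285, 1.57, -0.578]
ft_force: [-0.0, 0.3, -0.6]
opening: 0.0358
```

```bash
python3 -c "
from h import *
tr([.4828,.0514,.1276],187.9)"
```

```text
t 6.2 pos [0.4838 0.0513 0.1417] yaw -172.2 F [-0.   0.3 -0.6] op 0.0358 travel [0.0141 0.001  0.0003] j [ 0.51  0.21 -0.59  0.   -0.77 -0.38]
turn -0.09621207725808745
```

Request:
carry_out([
  [0.006,0.001,0],
  [0.009,0.001,0],
  [0.011,0.001,0],
  [0.013,0.001,0],
  [0.014,0.001,0],
], gripper=[0.03,0.03,0.03,0.03,0.03], turn=[0,0,0,0,0])

```text
t: 6.82
tcp_pos: [0.4824, 0.0515, 0.1271]
tcp_rot: [-1.935, 1.571, -0.227]
ft_force: [-0.3, -0.9, -0.6]
opening: 0.0358
```

```bash
python3 -c "
from h import *
tr([.4828,.0514,.1176],187.9);print(ctrl.get_obs()['moment'])"
```

```text
t 6.825 pos [0.4824 0.0515 0.1271] yaw -172.15 F [-0.3 -0.9 -0.6] op 0.0358 travel [ 0.0095 -0.0004 -0.0002] j [ 0.51  0.23 -0.61  0.   -0.73 -0.38]
turn -0.048941331387993614
[ 0.0138  0.0608 -0.0394]
```

Nothing resists yet, and the relay's underside is about 2.5 mm below the mouth plane. I'll go on down.

Request:
carry_out([
  [0.002,0,0],
  [0.004,0,0],
  [0.005,0,0],
], gripper=[0.03,0.03,0.03], turn=[0,0,0])

```text
t: 7.2
tcp_pos: [0.4824, 0.0515, 0.122]
tcp_rot: [-1.699, 1.571, 0.008]
ft_force: [0.9, -0.3, -0.8]
opening: 0.0359
```

Request:
carry_out([
  [0.001,0,0],
  [0.002,0,0],
  [0.003,0,0],
], gripper=[0.03,0.03,0.03], turn=[0,0,0])

```text
t: 7.58
tcp_pos: [0.4824, 0.0515, 0.1191]
tcp_rot: [-1.233, 1.571, 0.475]
ft_force: [0.8, 1.0, -1.1]
opening: 0.0359
```

Request:
carry_out([
  [0.0005,0,0],
  [0.001,0,0],
  [0.0015,0,0],
], gripper=[0.03,0.03,0.03], turn=[0,0,0])

```text
t: 7.95
tcp_pos: [0.4824, 0.0515, 0.1177]
tcp_rot: [-1.323, 1.571, 0.384]
ft_force: [1.7, -0.6, -0.9]
opening: 0.0359
```

Request:
carry_out([
  [0.0005,0,0],
  [0.001,0,0],
  [0.001,0,0],
], gripper=[0.03,0.03,0.03], turn=[0,0,0])

```text
t: 8.32
tcp_pos: [0.4824, 0.0515, 0.1175]
tcp_rot: [-1.756, 1.57, -0.048]
ft_force: [-4.5, 0.4, 12.0]
opening: 0.036
```

Request:
carry_out([
  [-0.001,0,0],
  [-0.001,0,0],
  [-0.001,0,0],
  [-0.01,0,0],
  [-0.04,0,0],
], gripper=[0.036,0.056,0.056,0.056,0.056], turn=[0,0,0,0,0])

```text
t: 8.95
tcp_pos: [0.4815, 0.0511, 0.1562]
tcp_rot: [1.9, 1.567, -2.676]
ft_force: [1.1, 0.0, 1.1]
opening: 0.0562
```

Request:
carry_out([
  [-0.06,0,0],
  [-0.12,0,0],
  [-0.18,0,0],
  [-0.24,0,0],
  [-0.26,0,0],
], gripper=[0.056,0.056,0.0,0,0], turn=[0,0,0,0,0])

```text
t: 9.57
tcp_pos: [0.4828, 0.0513, 0.4216]
tcp_rot: [-1.353, 1.564, 0.354]
ft_force: [-0.5, 0.8, -2.5]
opening: 0.0314
```

```bash
python3 -c "
from h import *
tr([.5,.3,.42],187.9)
p=snap('scene','s5.png');a=cv2.imread('pics/s5.png');cv2.imwrite('pics/s5a.png',cv2.resize(a[100:250,240:430],None,fx=4,fy=4,interpolation=cv2.INTER_CUBIC))
p=snap('top','t5.png')
"
```

```text
t 9.575 pos [0.4828 0.0513 0.4216] yaw -172.15 F [-0.5  0.8 -2.5] op 0.0314 travel [ 0.0023 -0.051   0.244 ] j [ 0.51 -0.03 -0.17  0.   -1.42 -0.38]
turn -0.05112699843056134
```

View pics/s5a.png

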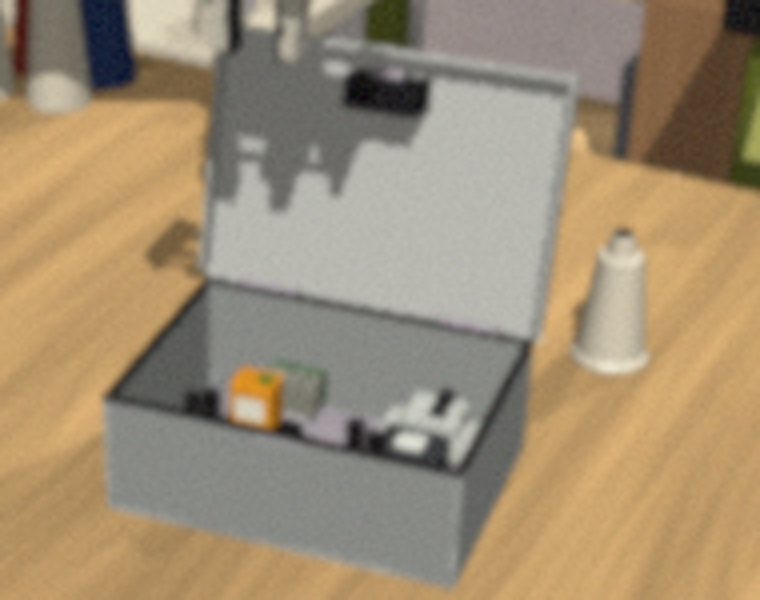

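View pics/t5.png

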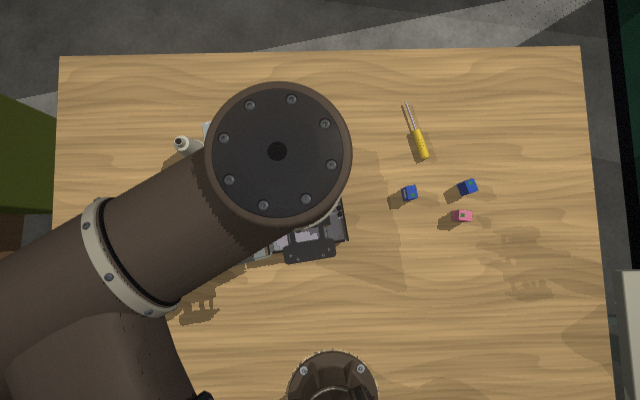

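```bash
cat > box.py <<'E'
from fit import *
c=lambda u,v:un(u,v,4.1,245,120)
B=[(T,c(345,48),(.14,-.1,.1)),(T,c(423,495),(-.14,-.1,.1)),(T,c(37,100),(.14,.1,.1)),(T,c(103,548),(-.14,.1,.1))]
x,r=fit(B,[.53,.07,.13]);print('box',x,np.rad2deg(x[2]));print(r)
# scene: s0a 2.7x off 195,105
s2=lambda u,v:un(u,v,2.7,195,105)
B2=[(S,s2(194,257),(-.14,-.1,.1)),(S,s2(434,302),(.14,-.1,.1)),(S,s2(262,180),(-.14,.1,.1)),(S,s2(480,213),(.14,.1,.1)),(S,s2(428,380),(.14,-.1,0)),(S,s2(198,330),(-.14,-.1,0))]
x2,r=fit(B2,[.53,.07,.13]);print('box scene',x2,np.rad2deg(x2[2]));print(r)
x=x.copy()
cc,ss=np.cos(x[2]),np.sin(x[2])
for th in np.arange(1.6,2.21,.1):
    out=[]
    for bx in(.144,-.144):
        for cam,f,ox,oy in((T,2.66,190,110),(S,2.7,195,105)):
          for off in (.008,-.010):
            y=.104-(-.0)+(-.210*np.cos(th)*1) + off*np.sin(th); z=.1+.210*np.sin(th)+off*np.cos(th)
            # closed: point at y=-.21,z=off ; rotate about x by -th => opens up
            y=.104-.210*np.cos(th)+off*np.sin(th); z=.1+.210*np.sin(th)+off*np.cos(th)
            w=[x[0]+cc*bx-ss*y,x[1]+ss*bx+cc*y,z]; q=proj(cam,w); out.append((((q-[ox,oy]+.5)*f-.5)).round().astype(int).tolist())
    print(round(th,2),'y',round(y,3),out)
E
python3 box.py|tail -22
```

```text
[-1.     -0.      0.0005]] [0.4819 0.0514 0.4166] 9.775
travel [ 0.1664 -0.0095 -0.3536]
tool y yaw -172.16330150018405
box [0.5312 0.0675 0.1374] 7.870403329309931
[[ 1.3803 -0.4044]
 [ 1.2699  0.116 ]
 [-1.6526 -0.6019]
 [-0.9754  0.7764]]
box scene [0.5333 0.0745 0.1586] 9.086543827725192
[[-0.6485 -0.727 ]
 [ 0.9906  1.274 ]
 [-1.1345 -2.2924]
 [ 0.4033  0.6704]
 [ 1.1007  0.3808]
 [-0.8948 -0.5461]]
1.6 y 0.1 [[91, 22], [115, 18], [501, 46], [497, 52], [148, 411], [173, 407], [258, 8], [252, 13]]
1.7 y 0.121 [[64, 27], [87, 22], [506, 41], [502, 45], [120, 415], [144, 411], [265, 4], [259, 7]]
1.8 y 0.142 [[39, 33], [60, 28], [510, 38], [506, 41], [93, 420], [116, 416], [272, 2], [266, 3]]
1.9 y 0.162 [[15, 40], [35, 34], [513, 37], [510, 38], [67, 423], [89, 420], [278, 1], [273, 1]]
2.0 y 0.182 [[-7, 47], [11, 41], [517, 38], [514, 37], [44, 427], [64, 424], [284, 2], [279, 1]]
2.1 y 0.201 [[-26, 55], [-10, 48], [519, 41], [517, 38], [24, 429], [41, 427], [290, 5], [285, 3]]
2.2 y 0.22 [[-42, 62], [-29, 56], [522, 45], [520, 41], [6, 432], [21, 430], [295, 10], [290, 6]]
```

Request:
carry_out([
  [0,-0.02,0.05],
  [0,-0.04,0.11],
  [0,-0.052,0.165],
  [0,-0.052,0.22],
  [0,-0.052,0.22],
], gripper=[0,0,0,0,0], turn=[0,0,0,0,0])

```text
t: 10.4
tcp_pos: [0.5029, 0.2795, 0.4137]
tcp_rot: [2.115, 1.566, -2.458]
ft_force: [0.4, -0.7, -0.8]
opening: 0.0002
```

```bash
cat >> h.py <<'E'
C=np.array([.532,.069]); A=np.deg2rad(7.9)
def bx():
    o=ctrl.get_obs(); d=o['tcp_pos'][:2]-C; c,s=np.cos(A),np.sin(A); print('t',round(o['t'],2),'box xy',(c*d[0]+s*d[1]).round(4),(-s*d[0]+c*d[1]).round(4),'z',o['tcp_pos'][2].round(4),'F',o['ft_force'].round(1)); return o
E
python3 -c "
from h import *
bx()
p=snap('scene','s6.png');a=cv2.imread('pics/s6.png');cv2.imwrite('pics/s6a.png',cv2.resize(a[20:250,220:450],None,fx=2.6,fy=2.6,interpolation=cv2.INTER_CUBIC))
"
```

```text
t 10.4 box xy 0.0001 0.2125 z 0.4137 F [ 0.4 -0.7 -0.8]
```

View pics/s6a.png

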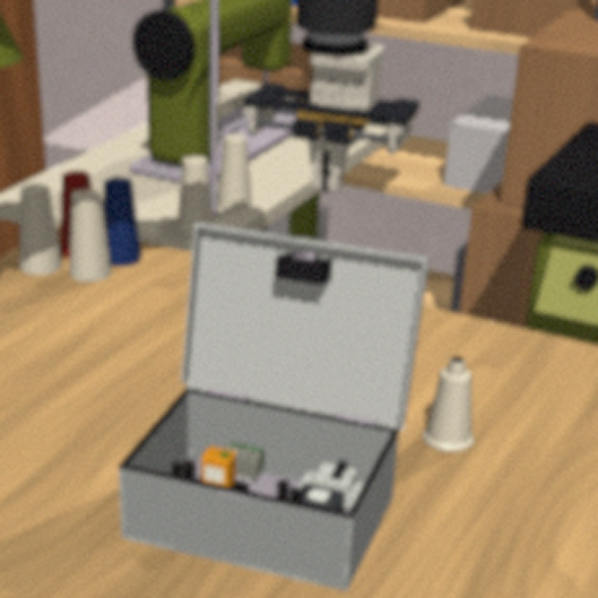

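Request:
carry_out([
  [0.03,0,0],
  [0.065,0,0],
  [0.07,0,0],
  [0.07,0,-0.015],
  [0.07,0,-0.03],
], gripper=[0,0,0,0,0], turn=[0,0,0,0,0])

```text
t: 11.08
tcp_pos: [0.5085, 0.2457, 0.3481]
tcp_rot: [-1.186, 1.569, 0.521]
ft_force: [0.8, 0.8, 0.4]
opening: 0.0006
```

Request:
carry_out([
  [0,0,-0.015],
  [0,0,-0.03],
  [0,0,-0.045],
  [0,0,-0.06],
  [0,0,-0.075],
], gripper=[0,0,0,0,0], turn=[0,0,0,0,0])

```text
t: 11.7
tcp_pos: [0.5182, 0.1715, 0.3465]
tcp_rot: [1.418, 1.571, 3.126]
ft_force: [0.8, 1.8, -1.1]
opening: 0.0004
```

```bash
python3 -c "
from h import *
bx()
p=snap('scene','s7.png');a=cv2.imread('pics/s7.png');cv2.imwrite('pics/s7a.png',cv2.resize(a[20:250,220:450],None,fx=2.6,fy=2.6,interpolation=cv2.INTER_CUBIC))
for th in np.arange(2.0,-.01,-.1):
    r=.195; y=.104-r*np.cos(th)+.008*np.sin(th)+.01; z=.1+r*np.sin(th)+.008*np.cos(th)+.066
    print(round(th,2),y.round(4),z.round(4))
"
```

```text
t 11.7 box xy 0.0005 0.1034 z 0.3465 F [ 0.8  1.8 -1.1]
2.0 0.2024 0.34
1.9 0.1846 0.3479
1.8 0.1661 0.3541
1.7 0.1471 0.3583
1.6 0.1277 0.3607
1.5 0.1082 0.3611
1.4 0.0887 0.3595
1.3 0.0695 0.356
1.2 0.0508 0.3506
1.1 0.0327 0.3434
1.0 0.0154 0.3344
0.9 -0.0009 0.3237
0.8 -0.0161 0.3115
0.7 -0.03 0.2977
0.6 -0.0424 0.2827
0.5 -0.0533 0.2665
0.4 -0.0625 0.2493
0.3 -0.0699 0.2313
0.2 -0.0755 0.2126
0.1 -0.0792 0.1934
-0.0 -0.081 0.174
```

View pics/s7a.png

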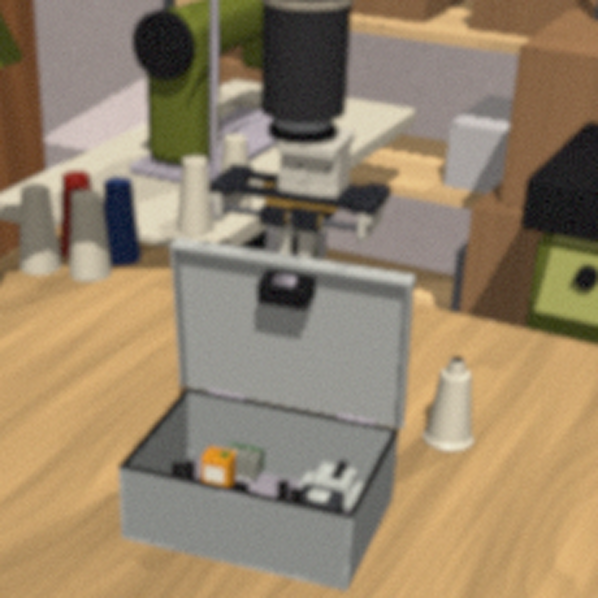

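Request:
carry_out([
  [0,0,-0.016],
  [0,0,-0.034],
  [0,0,-0.053],
  [0.003,0,-0.071],
  [0.012,0,-0.088],
], gripper=[0,0,0,0,0], turn=[0,0,0,0,0])

```text
t: 12.38
tcp_pos: [0.5305, 0.0839, 0.3348]
tcp_rot: [-1.664, 1.57, 0.043]
ft_force: [-0.1, 1.1, 0.7]
opening: 0.0005
```

Request:
carry_out([
  [0.011,0,-0.016],
  [0.023,0,-0.0315],
  [0.037,0,-0.0455],
  [0.052,0,-0.058],
  [0.068,0,-0.069],
], gripper=[0,0,0,0,0], turn=[0,0,0,0,0])

```text
t: 13.0
tcp_pos: [0.5395, 0.0161, 0.2654]
tcp_rot: [1.793, 1.57, -2.783]
ft_force: [-0.3, 1.0, 0.5]
opening: 0.0004
```

```bash
python3 -c "
from h import *
bx()
p=snap('scene','s8.png');a=cv2.imread('pics/s8.png');cv2.imwrite('pics/s8a.png',cv2.resize(a[60:250,230:420],None,fx=3,fy=3,interpolation=cv2.INTER_CUBIC))
"
```

```text
t 13.0 box xy 0.0002 -0.0534 z 0.2654 F [-0.3  1.   0.5]
```

View pics/s8a.png

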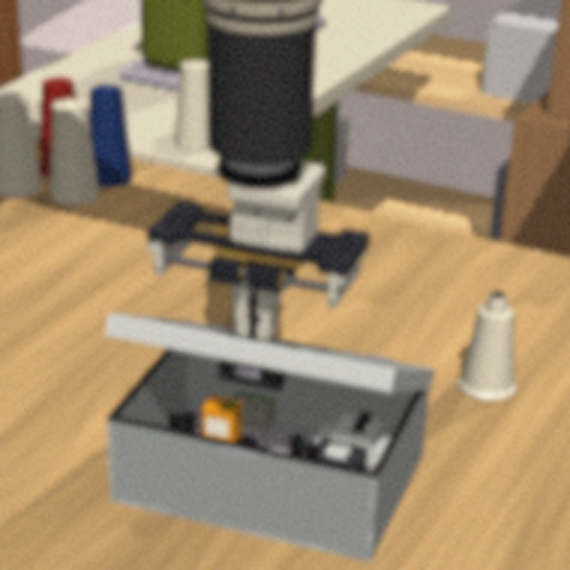

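Request:
carry_out([
  [0.012,0,-0.006],
  [0.024,0,-0.011],
  [0.034,0,-0.0155],
  [0.042,0,-0.018],
  [0.05,0,-0.0205],
], gripper=[0,0,0,0,0], turn=[0,0,0,0,0])

```text
t: 13.68
tcp_pos: [0.5425, -0.0034, 0.2162]
tcp_rot: [-1.541, 1.571, 0.167]
ft_force: [0.2, -0.2, -0.2]
opening: 0.0001
```

Request:
carry_out([
  [0.004,0,-0.0015],
  [0.008,0,-0.003],
  [0.012,0,-0.004],
  [0.015,0,-0.0045],
  [0.018,0,-0.005],
], gripper=[0,0,0,0,0], turn=[0,0,0,0,0])

```text
t: 14.3
tcp_pos: [0.5432, -0.0083, 0.1988]
tcp_rot: [-1.676, 1.57, 0.032]
ft_force: [-1.1, 0.3, 3.3]
opening: 0.0002
```

```bash
python3 -c "
from h import *
bx()
p=snap('scene','s9.png');a=cv2.imread('pics/s9.png');cv2.imwrite('pics/s9a.png',cv2.resize(a[90:250,240:400],None,fx=3.6,fy=3.6,interpolation=cv2.INTER_CUBIC))
"
```

```text
t 14.3 box xy 0.0004 -0.0781 z 0.1988 F [-1.1  0.3  3.3]
```

View pics/s9a.png

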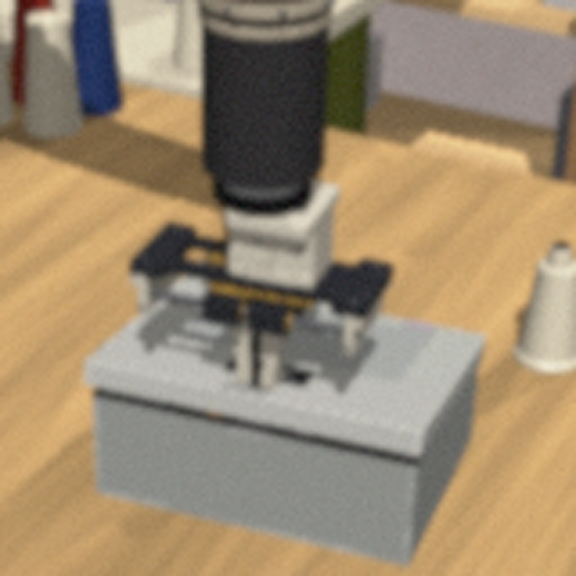

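Request:
carry_out([
  [0.0015,0,-0.001],
  [0.003,0,-0.0015],
  [0.0045,0,-0.002],
  [0.006,0,-0.0025],
  [0.007,0,-0.003],
], gripper=[0,0,0,0,0], turn=[0,0,0,0,0])

```text
t: 14.98
tcp_pos: [0.5437, -0.0111, 0.1918]
tcp_rot: [-1.4, 1.57, 0.308]
ft_force: [-0.3, 4.1, 3.8]
opening: 0.0001
```

Request:
carry_out([
  [0.001,0,0],
  [0.002,0,0],
  [0.003,0,0],
  [0.003,0,0],
], gripper=[0,0,0,0], turn=[0,0,0,0])

```text
t: 15.48
tcp_pos: [0.5438, -0.0114, 0.189]
tcp_rot: [-2.053, 1.57, -0.345]
ft_force: [-0.2, 1.5, 5.0]
opening: 0.0003
```

Request:
carry_out([
  [0.0005,0,0],
  [0.001,0,0],
  [0.001,0,0],
], gripper=[0,0,0], turn=[0,0,0])

```text
t: 15.85
tcp_pos: [0.5437, -0.0115, 0.1878]
tcp_rot: [-2.367, 1.57, -0.659]
ft_force: [0.9, 0.4, 4.5]
opening: 0.0001
```

Request:
carry_out([
  [0.0005,0,0],
  [0.001,0,0],
  [0.001,0,0],
], gripper=[0,0,0], turn=[0,0,0])

```text
t: 16.23
tcp_pos: [0.5437, -0.0115, 0.1868]
tcp_rot: [-2.391, 1.57, -0.683]
ft_force: [1.3, -0.8, 4.4]
opening: 0.0002
```

Request:
carry_out([
  [0.0005,0,0],
  [0.001,0,0],
  [0.001,0,0],
], gripper=[0,0,0], turn=[0,0,0])

```text
t: 16.6
tcp_pos: [0.5437, -0.0116, 0.1859]
tcp_rot: [-2.491, 1.57, -0.783]
ft_force: [1.4, -1.5, 5.1]
opening: 0.0007
```

Request:
carry_out([
  [0.0005,0,0],
  [0.0005,0,0],
], gripper=[0,0], turn=[0,0])

```text
t: 16.85
tcp_pos: [0.5433, -0.0115, 0.185]
tcp_rot: [2.115, 1.57, -2.461]
ft_force: [1.2, -0.4, 2.9]
opening: 0.0001
```

Request:
carry_out([
  [0.0005,0,0],
  [0.0005,0,0],
], gripper=[0,0], turn=[0,0])

```text
t: 17.1
tcp_pos: [0.5434, -0.0115, 0.1848]
tcp_rot: [2.538, 1.57, -2.038]
ft_force: [-0.7, -1.6, 5.1]
opening: 0.0008
```

Request:
carry_out([
  [0.0005,0,0],
  [0.0005,0,0],
], gripper=[0,0], turn=[0,0])

```text
t: 17.35
tcp_pos: [0.5434, -0.0115, 0.1845]
tcp_rot: [3.028, 1.57, -1.547]
ft_force: [0.1, -2.0, 8.7]
opening: -0.0
```

Request:
carry_out([
  [0.0005,0,0],
  [0.0005,0,0],
], gripper=[0,0], turn=[0,0])

```text
t: 17.6
tcp_pos: [0.5434, -0.0115, 0.1843]
tcp_rot: [-3.093, 1.57, -1.385]
ft_force: [-1.4, -0.3, 10.2]
opening: 0.0003
```

Force fell and the TCP dipped at z≈0.185, then resistance turned stiff, which suggests the latch snapped. To check, I'll back off and touch down again.

Request:
carry_out([
  [-0.002,0,0],
  [-0.005,0,0],
  [-0.01,0,0],
  [-0.01,0,0],
], gripper=[0,0,0,0], turn=[0,0,0,0])

```text
t: 18.1
tcp_pos: [0.5435, -0.0112, 0.1939]
tcp_rot: [-1.133, 1.571, 0.574]
ft_force: [0.5, -0.6, -0.7]
opening: 0.0006
```

```bash
python3 -c "
from h import *
bx()
p=snap('scene','s10.png');a=cv2.imread('pics/s10.png');cv2.imwrite('pics/s10a.png',cv2.resize(a[130:250,250:390],None,fx=5,fy=5,interpolation=cv2.INTER_CUBIC))
"
```

```text
t 18.1 box xy 0.0004 -0.081 z 0.1939 F [ 0.5 -0.6 -0.7]
```

View pics/s10a.png

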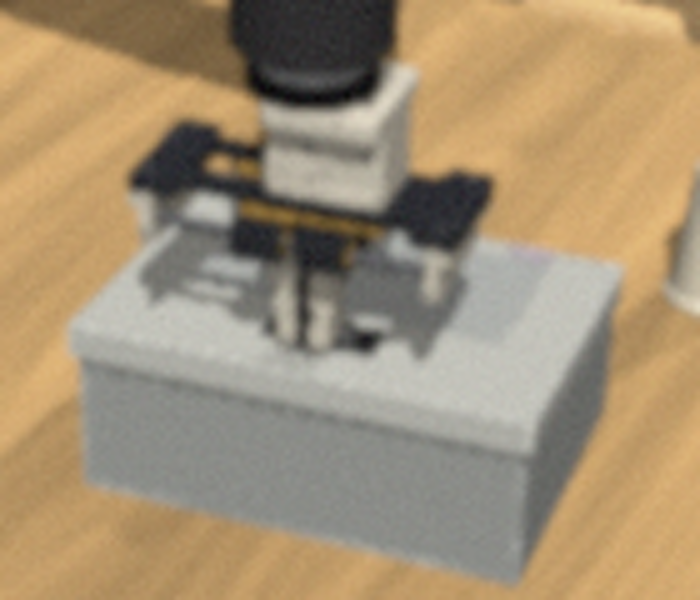

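Now I touch down again slowly to find the height the door rests at.

Request:
carry_out([
  [0.003,0,0],
  [0.005,0,0],
  [0.006,0,0],
  [0.006,0,0],
], gripper=[0,0,0,0], turn=[0,0,0,0])

```text
t: 18.65
tcp_pos: [0.5434, -0.0113, 0.1875]
tcp_rot: [1.735, 1.57, -2.841]
ft_force: [-0.4, -0.3, 0.5]
opening: 0.0002
```

Request:
carry_out([
  [0.001,0,0],
  [0.001,0,0],
], gripper=[0,0], turn=[0,0])

```text
t: 18.9
tcp_pos: [0.5434, -0.0113, 0.1866]
tcp_rot: [1.408, 1.571, 3.116]
ft_force: [-0.1, 0.1, -0.6]
opening: 0.0006
```

Request:
carry_out([
  [0.0007,0,0],
  [0.0007,0,0],
], gripper=[0,0], turn=[0,0])

```text
t: 19.15
tcp_pos: [0.5434, -0.0113, 0.1859]
tcp_rot: [-0.549, 1.571, 1.158]
ft_force: [-0.1, 0.5, -1.0]
opening: 0.0008
```

Request:
carry_out([
  [0.0007,0,0],
  [0.0007,0,0],
], gripper=[0,0], turn=[0,0])

```text
t: 19.4
tcp_pos: [0.5435, -0.0113, 0.1852]
tcp_rot: [1.46, 1.571, -3.116]
ft_force: [-0.5, 0.1, -0.0]
opening: 0.0004
```

Request:
carry_out([
  [0.0006,0,0],
  [0.0006,0,0],
], gripper=[0,0], turn=[0,0])

```text
t: 19.65
tcp_pos: [0.5435, -0.0113, 0.185]
tcp_rot: [-1.822, 1.571, -0.114]
ft_force: [-1.0, 0.8, 2.8]
opening: 0.0005
```

Request:
carry_out([
  [-0.005,0,0],
  [-0.03,0,0],
  [-0.08,0,0],
  [-0.13,0,0],
  [-0.18,0,0],
], gripper=[0,0,0,0,0], turn=[0,0,0,0,0])

```text
t: 20.27
tcp_pos: [0.5432, -0.0113, 0.3665]
tcp_rot: [-1.067, 1.571, 0.64]
ft_force: [0.1, 0.5, -0.1]
opening: 0.0006
```

Request:
carry_out([
  [0,0,-0.04],
  [0,0,-0.09],
  [0,0,-0.15],
  [0,0,-0.21],
  [0,0,-0.25],
], gripper=[0,0,0,0,0], turn=[0,0,0,0,0])

```text
t: 20.9
tcp_pos: [0.5775, -0.2614, 0.3644]
tcp_rot: [1.371, 1.57, 3.077]
ft_force: [0.2, 0.2, 0.1]
opening: 0.0006
```

```bash
python3 -c "
from h import *
bx()
p=snap('scene','s11.png');a=cv2.imread('pics/s11.png');cv2.imwrite('pics/s11a.png',cv2.resize(a[130:330,190:430],None,fx=3.3,fy=3,interpolation=cv2.INTER_CUBIC))
p=snap('top','t11.png')
"
```

```text
t 20.9 box xy -0.0004 -0.3335 z 0.3644 F [0.2 0.2 0.1]
```

View pics/s11a.png

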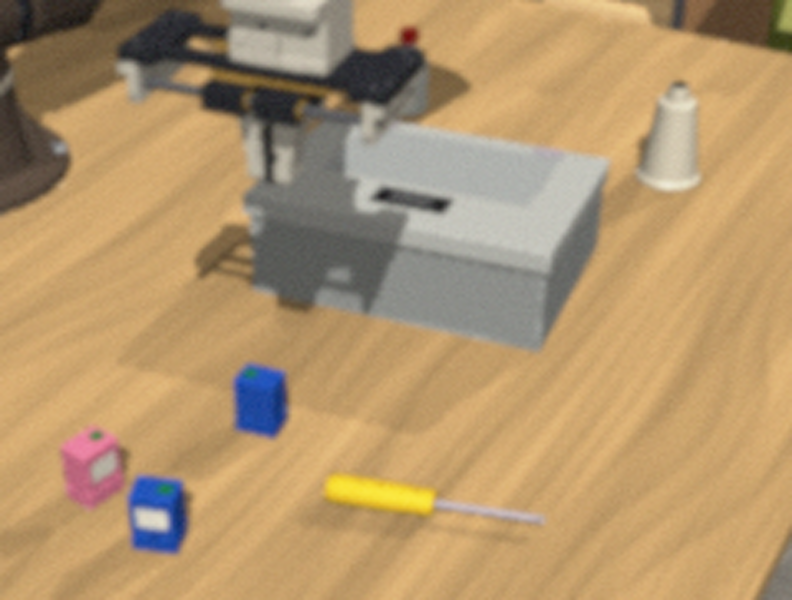

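View pics/t11.png

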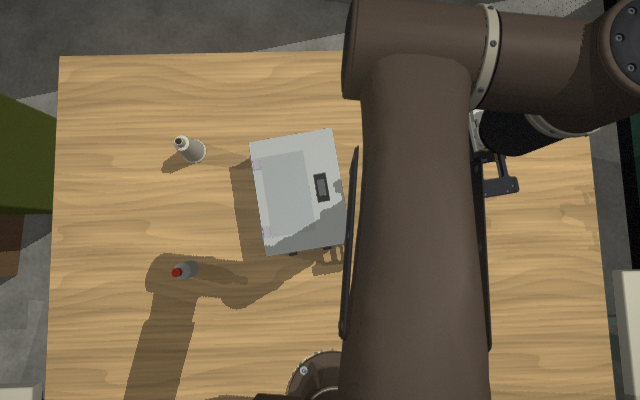

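```bash
python3 -c "
from h import *
print(ctrl.close_job()); bx()"
```

```text
the job is handed in; nothing more can be done
None
the job is handed in; nothing more can be done
```

The amber relay is plugged into the socket and the door is closed. My checks indicate the latch has snapped in, and I handed the job in at about 21 s of the 67 s allowed.

- **Relay:** it slid in with almost no side force. It met the pocket floor with about 12 N at the expected height (0.1175 m against 0.1176 m). A picture taken after I let go shows it upright in the socket.
- **Door:** I swung it over and pressed it down in 0.5–1.5 mm steps. The press force was 4–5 N, dropped to 2.9 N as the latch gave at an angle of roughly 0.056 rad, then rose to 10.2 N on the firm pads, where I stopped. These are readings at the end of each step.
- **Latch:** I backed off 10 mm and touched down again. The door had not lifted by the 2 mm an unlatched door would; first contact (2.8 N) came at the same height as the snap, 0.185 m. I could not see the bolt itself, so this rests on force and height only.
- **Other things:** the last pictures show the blue and pink blocks, screwdriver, cone and oil bottle apparently where they were.

**Unsettled points:**
- The two cameras disagreed by 2–4 mm on the relay and up to 7 mm on the box. I used the top camera for the relay and socket, and roughly the middle for the box.
- The relay could fit the pocket either way round. I turned it the short way, about 33°, because I saw no mark on the socket to say which way it faces.

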